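Weigh a crate of turned blanks on the hook scale

TASK

Weigh the crate of turned blanks: lift it by the wooden knob on its wire bail, hang the middle of the bail in the notch of the spring scale's hook, and keep hold while the scale slowly takes the weight. Let go only when the scale carries all of it, neither less nor more, so that the pointer never jerks down or springs back. Do not press on the scale, leave the other things alone, and leave the crate hanging level with the pointer at rest.

Things in the scene. Friction and masses are not known exactly. Their poses are not given: they have to be found in the camera images.
- crate: Plywood crate, 100 (x) x 150 (y) x 55 mm high, six turned blanks fixed in it; 0.27 to 0.88 kg, differs each time. Centre of mass on its centre line. Rigid 8 mm wire bail: legs 166 mm apart over all in y, straight crossbar along y, 110 mm long, axis 140 mm up; stem and knob on its middle. Origin: centre of underside, z up. Starts standing on the bench
- crate_bar (a point): Middle of the bail's straight crossbar (8 mm round), on its axis, 140 mm above the crate's underside; axes as the crate's (y along the bar). This part goes into the hook's notch
- crate_knob (a point): Centre of the knob, the place to grasp: upright wooden cylinder 26 mm in diameter and 40 mm high, its centre 46 mm above the crossbar's axis; below it a 10 mm steel stem runs 22 mm down to the bar
- scale: Spring scale fixed to the bench. Base plate 10 mm thick, 120 mm wide (y), from 70 mm before to 180 mm behind the hook. Pillar 125 mm behind the hook (at +x), 304 mm high, graduated plates to 65 mm either side, 145-280 mm up. Origin on the bench under the notch; x from hook to pillar, z up. The crate hangs with its y along the scale's, either way round; bring the bail in over the hook's tip (from -x)
- hook_seat (a point): Axis of the seated crossbar: 235 mm up when unloaded, sinking with the hook; axes as the scale's. Hook: steel strip 18 mm wide (y) bent to a V notch running along y, open upwards, sides 60 degrees steep, mouth 24 mm wide (off-centre, the bar rides up a side and is pushed sideways). Apex 8 mm below this point, tip (at -x) 14 mm above, top of the arm 12.5 mm above
- hook (a joint): How far hook and pointer have sunk, m: 0 unloaded, growing downwards, bottom stop 0.085. Spring 150 N/m (65 mm per kg), damping 6 N s/m; the crate sinks it 18 to 58 mm by its unknown weight. The pointer should never move faster than 50 mm/s
- bottle: Bystander: black plastic bottle, 56 mm diameter, 150 mm high; origin at the centre of its underside
- bowl: Bystander: small turned wooden bowl, 90 mm across the rim, 40 mm high; origin at the centre of its underside
- blank: Bystander: loose domed wooden blank, 70 mm diameter, 70 mm high; origin at the centre of its underside
Things that resemble listed ones, but are neither listed nor needed, are in the scene too. Several things look just like the crate: the one meant starts farthest from the robot's base.

How it is judged:
On the way, in this order (a step that is already met when the one before it is completed fails the run):
1. the crate is lifted by hand, clear of the bench and of the scale (height (world z) of crate above 0.03 m and contact force between the fingers and crate above 1 N and contact force between crate and scale below 0.1 N), for 0.2 s.
2. the bar lies in the notch and the hook takes part of the weight while the crate is still held (x of crate_bar in the frame of hook_seat between -0.007 and 0.007 m and y of crate_bar in the frame of hook_seat between -0.02 and 0.02 m and z of crate_bar in the frame of hook_seat between -0.007 and 0.007 m and contact force between crate and scale above 0.5 N and contact force between the fingers and crate above 1 N), for 0.3 s.
3. the crate has been let go, hangs in the notch, pointer at rest (x of crate_bar in the frame of hook_seat between -0.007 and 0.007 m and y of crate_bar in the frame of hook_seat between -0.02 and 0.02 m and z of crate_bar in the frame of hook_seat between -0.007 and 0.007 m and contact force between crate and scale above 2 N and value of joint hook above 0.012 m and angle between crate's own z axis and vertical below 0.13 rad and velocity of joint hook between -0.008 and 0.008 m/s and contact force between the fingers and crate below 0.05 N), for 0.5 s.
At the end, for the whole second after the job is handed in: The crate hangs free in the notch: bar within 7 mm of the seat across and in height, 20 mm along the bar; tilt under 0.13 rad; over 2 N on the scale, pointer sunk over 12 mm and slower than 8 mm/s; crate slower than 30 mm/s and over 20 mm above the bench; robot not touching (all of step 3 and contact force between the arm and crate below 0.05 N and linear speed of crate below 0.03 m/s and height (world z) of crate above 0.02 m).
It fails at once if the pointer drops or springs back faster than 50 mm/s (load dropped on the hook, or let go too early or too late) (velocity of joint hook above 0.05 m/s or velocity of joint hook below -0.05 m/s).
It fails at once if the scale is pressed beyond any weight of the crate (hook sunk over 70 mm), or the crate is knocked against it with over 60 N (value of joint hook above 0.07 m or contact force between crate and scale above 60 N).
It fails at once if the robot itself pushes on the scale with more than 8 N (contact force between any of the arm, the fingers and scale above 8 N).
It fails at once if the bottle, the bowl or the loose blank is shoved more than 25 mm or tipped over ((distance of bottle from where it was at the start of the episode above 0.025 m or angle between bottle's own z axis and vertical above 0.4 rad) or (distance of bowl from where it was at the start of the episode above 0.025 m or angle between bowl's own z axis and vertical above 0.4 rad) or (distance of blank from where it was at the start of the episode above 0.025 m or angle between blank's own z axis and vertical above 0.4 rad)).
It also fails if it takes over 72 s, if anything falls off the work surface, if the arm or the gripper's body presses on something with over 40 N, if the wrist force passes 120 N, or if a joint passes its speed limit or range.

ROBOT

A 6-joint arm with a two-finger parallel gripper is mounted at the origin on the work surface. World frame = base frame: x ahead of the robot, y to its left, z up, the work surface at z = 0. Lengths are in m, angles in rad, forces in N, time in s.
With the tool pointing down it reaches from about 0.275 to 0.825 m from the base axis. Payload 4.9 kg.
Tool frame: the origin (TCP) lies midway between the tips of the shut fingers; the grasp point (between the pads) lies 19 mm behind it (bot.grip_depth is the distance from the TCP to the grasp point, in m); z points along the fingers, y is the line along which they close (so a half turn about z gives the same grasp; the last joint's range is limited). The gripper opens to 85 mm and grips with 20 to 120 N. Pads are 22 mm wide; open, the fingers measure 114 mm over their backs; the gripper's body (76 mm by 85 mm) begins 54 mm behind the grasp point. The pads swing forward as they close: fully open they stand 13 mm farther back than shut.
Start: joints at [1.158, 0.326, -0.193, 1.052, 0, 1.437], TCP at [0.151, 0.529, 0.231] pointing down, gripper open.
Joint ranges: [-2.65, 2.65], [-0.97, 1.79], [-1.3, 1.35], [-1.93, 2.1], [-1.47, 1.37], [-3.14, 3.14]. Speed limits (rad/s): [2.57, 2.57, 3.14, 3.14, 3.14, 3.14].

INTERFACE

Orientations are given as a unit quaternion [w, x, y, z].
In Python, from cell import bot gives the robot as it stands. Calls block until the motion is done:
- bot.move_pose(position, orientation): joint-space move of the TCP to a pose.
- bot.move_linear(position, speed=0.15, rotation=None, until_force=None): straight line of the TCP; rotation=None keeps the orientation; speed is the mean speed in m/s. With until_force (N) it stops when the force on the tool has changed by that much, and returns True; else False.
- bot.goto_joints(angles): joint-space move.
- bot.set_gripper(opening, grasp_force=None): opening from 0.0 (shut) to 1.0 (fully open); grasp_force is the grip in N (None keeps the last); returns when the fingers have stopped.
- bot.wait(seconds).
- bot.solve_ik(position, orientation): joint angles nearest the present ones, or None.
- bot.camera(name): name is "side" or "top" or "wrist"; returns the picture (400x640x3 uint8, red, green, blue); there is no depth.
- bot.calibration(name): a dict with "mtx" (3x3 intrinsics, pixels), "extrinsics" (4x4, takes a point from world to camera coordinates); the wrist camera has in their place "hand_eye" (4x4, takes a point from camera to tool coordinates, whose origin is the TCP and whose axes are the flange's). Camera axes: x right, y down, z forward; pixel columns grow to the right and rows downward; lengths in m; the calibration is good to about 2 mm. A picture is of the moment at which its call begins: read the wrist's pose just before it. calibration takes no time and is no camera call.
A pose or a line that the arm cannot do raises bot.PlanningError and nothing moves.
- bot.close_job(): hands the job in; it is judged then, once.
Trained networks look in the newest picture that a camera, given by its name, has taken for a name from the list of things; names that differ only in an ending like _2 or _b are one class to them, and where a whole thing is asked for, a point or a joint stands for the part that bears it (a point fixed in the world has none). Each returns a list of dicts, best first, with "confidence" (0 to 1); they miss things now and then, are a little off and sometimes report something else, mostly with a low value. They report only what shows in the picture. A call takes as long as a camera call. They do not tell look-alikes from the thing itself.
- bot.search_frame(camera, thing): "bbox" ([left, top, width, height] in pixels, round what is visible of it).
Readings, each from a call of its own:
- bot.read_clock(): time.
- bot.read_joint_positions(): joint angles.
- bot.read_joint_vel(): joint speeds.
- bot.read_joint_efforts(): joint torques, N m.
- bot.read_position(): TCP position.
- bot.read_tool_rot(): TCP orientation.
- bot.read_ft_force(): force on the tool from outside, world axes, zero at the start.
- bot.read_moment(): the same for the moment, N m.
- bot.read_gripper_width(): opening from 0.0 (shut) to 1.0 (fully open).
- bot.read_finger_force(): force on a finger pad.
Only numpy, scipy, OpenCV 4.12 (cv2) and the standard library are available. Lean on these libraries where they do the work, as an engineer would, in place of code of your own. Each camera call takes 0.05 s, during which the arm holds its last target. There are 200 camera calls.

## Working session

There is one attempt and no reset: what is moved stays moved. The work goes in short steps, each a Python script; the robot and the scene stay as the last script left them, time stands still between calls to the robot, and variables do not carry over. Pictures are saved under pics/ and viewed, at most 10 in all, crops included, and the job is handed in when it is done.

```bash
mkdir -p pics; ls; python3 - <<'E'
from cell import bot
import cv2,numpy as np
for c in ["side","top"]:
    im=bot.camera(c); cv2.imwrite(f"pics/{c}0.png",im[:,:,::-1])
    k=bot.calibration(c); print(c,k["mtx"].tolist(),np.round(k["extrinsics"],4).tolist())
    for t in ["crate","crate_knob","scale","hook","bottle","bowl","blank"]:
        print(t,[(d["bbox"],round(d["confidence"],2)) for d in bot.search_frame(c,t)])
print(bot.calibration("wrist"),bot.read_clock(),bot.read_tool_rot(),bot.read_ft_force())
E
```

```text
pics
side [[375.1684791860548, 0.0, 320.708176758836], [0.0, 375.1684791860548, 192.92566094897472], [0.0, 0.0, 1.0]] [[0.8702, -0.4925, -0.013, -0.4293], [-0.3732, -0.6418, -0.67, 0.2891], [0.3216, 0.5879, -0.7423, 1.0393], [0.0, 0.0, 0.0, 1.0]]
crate [([331.4, 225.2, 56.6, 73.7], 0.85), ([248.9, 333.2, 74.3, 66.8], 0.72), ([190.3, 153.0, 53.6, 67.5], 0.6)]
crate_knob [([189.0, 156.7, 56.7, 65.1], 0.98), ([333.0, 228.1, 58.9, 71.8], 0.91), ([249.9, 336.7, 73.6, 63.3], 0.65)]
scale [([266.8, 82.8, 69.5, 108.8], 0.8), ([334.3, 225.7, 55.8, 75.3], 0.58)]
hook [([285.4, 99.5, 36.6, 26.8], 0.52)]
bottle [([371.6, 168.0, 13.8, 37.1], 0.81)]
bowl [([226.3, 140.5, 22.1, 18.7], 0.73), ([284.8, 99.2, 33.7, 29.3], 0.18)]
blank [([358.3, 353.4, 31.2, 40.6], 0.71)]
top [[396.5659800772546, 0.0, 326.8185438898607], [0.0, 396.5659800772546, 199.7545369720089], [0.0, 0.0, 1.0]] [[0.021, -0.9997, -0.0144, 0.013], [-0.9914, -0.019, -0.1297, 0.5086], [0.1294, 0.017, -0.9914, 1.2296], [0.0, 0.0, 0.0, 1.0]]
crate [([217.7, 253.4, 58.3, 57.6], 0.73), ([418.2, 266.2, 51.7, 62.5], 0.72), ([371.3, 180.0, 53
[... 348 characters left out ...]
78.0, 215.9, 25.2, 31.9], 0.81)]
blank [([464.8, 236.0, 24.5, 23.3], 0.85)]
{'mtx': array([[319.3303697 ,   0.        , 318.04410843],
       [  0.        , 319.3303697 , 206.99631054],
       [  0.        ,   0.        ,   1.        ]]), 'hand_eye': array([[-5.14254717e-04, -9.47710330e-01, -3.19131425e-01,
         8.10206883e-02],
       [ 9.99999825e-01, -5.81136558e-04,  1.14355684e-04,
         8.43779614e-04],
       [-2.93835001e-04, -3.19131310e-01,  9.47710462e-01,
        -1.43016878e-01],
       [ 0.00000000e+00,  0.00000000e+00,  0.00000000e+00,
         1.00000000e+00]])} 0.8 [-2.10906260e-06  1.38953134e-01  9.90298958e-01  1.34078002e-05] [-0.45320694 -0.80983087  0.64235352]
```

```bash
python3 - <<'E'
import cv2,numpy as np
a=cv2.imread("pics/top0.png");cv2.imwrite("pics/top1.png",cv2.resize(a[90:340,160:520],None,fx=2.2,fy=2.2,interpolation=cv2.INTER_CUBIC))
b=cv2.imread("pics/side0.png");cv2.imwrite("pics/side1.png",cv2.resize(b[60:400,170:420],(588,600)if 0 else None,fx=1.76,fy=1.76,interpolation=cv2.INTER_CUBIC))
E
```

```text
(no output)
```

View pics/top1.png

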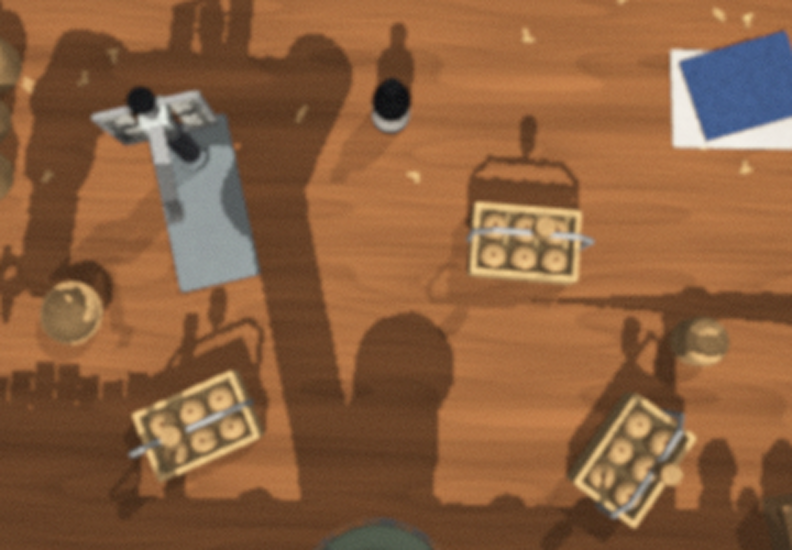

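View pics/side1.png

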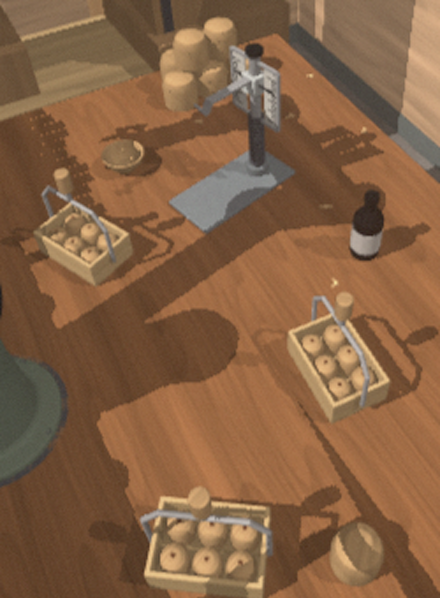

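```bash
cat > h.py <<'E'
from cell import bot
import numpy as np, cv2
from scipy.spatial.transform import Rotation as R
def camera(c):
    k=bot.calibration(c)
    if c=="wrist":
        q=bot.read_tool_rot(); T=np.eye(4); T[:3,:3]=R.from_quat(np.roll(q,-1)).as_matrix(); T[:3,3]=bot.read_position()
        return k["mtx"],np.linalg.inv(T@k["hand_eye"])
    return k["mtx"],np.array(k["extrinsics"])
def ray(cam,uv,z):
    K,E=cam; C=-E[:3,:3].T@E[:3,3]; d=E[:3,:3].T@np.linalg.solve(K,[*uv,1.]); return C+d*(z-C[2])/d[2]
def proj(cam,p):
    K,E=cam; q=K@(E[:3,:3]@np.asarray(p)+E[:3,3]); return q[:2]/q[2]
def triang(cams,uvs):
    P=[K@E[:3] for K,E in cams]; A=np.vstack([np.outer(uv,p[2])-p[:2] for p,uv in zip(P,uvs)])
    v=np.linalg.svd(A)[2][-1]; return v[:3]/v[3]
def quat(yaw): # tool down, tool x at yaw
    m=np.array([[np.cos(yaw),np.sin(yaw),0],[np.sin(yaw),-np.cos(yaw),0],[0,0,-1]])
    return np.roll(R.from_matrix(m).as_quat(),1)
E
python3 - <<'E'
from h import *
t=camera("top"); s=camera("side")
f=lambda p:(p[0]/2.2+160,p[1]/2.2+90); g=lambda p:(p[0]/1.76+170,p[1]/1.76+60)
for n,c in dict(mid=[(473,202),(582,208),(578,283),(470,273)],left=[(131,413),(234,371),(260,436),(162,481)],right=[(636,395),(696,437),(634,527),(573,482)]).items():
    P=np.array([ray(t,f(p),.055)[:2] for p in c]); m=P.mean(0); print(n,P.round(3).tolist(),m,np.hypot(*m),np.linalg.norm(np.diff(P,axis=0),axis=1))
for n,k,knob in [("mid",(550,237),(345,306)),("left",(170,437),(63,181)),("right",(671,474),(199,503))]:
    print(n,"knob",triang([t,s],[f(k),g(knob)]),ray(s,g(knob),.186))
for p in [(182,292),(260,272),(228,118)]: print("plate top",ray(t,f(p),.01))
for p in [(170,203),(207,230),(293,173)]: print("plate side",ray(s,g(p),.01))
print("hook tip",triang([t,s],[f((175,215)),g((205,107))]))
E
```

```text
mid [[0.565, -0.127], [0.559, -0.282], [0.452, -0.276], [0.463, -0.124]] [ 0.50997497 -0.20218318] 0.5485913841678887 [0.15511933 0.10743578 0.15233899]
left [[0.258, 0.346], [0.319, 0.205], [0.231, 0.165], [0.167, 0.298]] [0.24400196 0.25370031] 0.35199545725996845 [0.15384488 0.09671817 0.14744173]
right [[0.298, -0.354], [0.243, -0.435], [0.121, -0.348], [0.179, -0.266]] [ 0.21043328 -0.35068392] 0.4089760132408571 [0.0980222  0.14965301 0.10020833]
mid knob [ 0.50049138 -0.21013254  0.20130501] [ 0.51267558 -0.20288271  0.186     ]
left knob [0.2413032  0.25957161 0.18360387] [0.24322328 0.25598793 0.186     ]
right knob [ 0.20963375 -0.35374053  0.19508188] [ 0.20991959 -0.35020614  0.186     ]
plate top [0.43131138 0.29358087 0.01      ]
plate top [0.46301904 0.17999959 0.01      ]
plate top [0.69472413 0.23686749 0.01      ]
plate side [0.43322309 0.28585325 0.01      ]
plate side [0.46546776 0.1812953  0.01      ]
plate side [0.6946723  0.23655785 0.01      ]
hook tip [0.51258843 0.25308918 0.23966951]
```

Candidates in the top picture: crates at px (398,200), (249,283) and (448,299). Their base distances are 0.549, 0.352 and 0.409 m, so the one at (398,200), world about (0.511,-0.203), is farthest and is the one meant. The scale's hook is at about (0.516,0.252), yaw about 14°, and the base plate edges agree with this in both cameras. I'll move above the crate and confirm it in a close look.

```bash
python3 - <<'E'
from h import *
p=bot.read_position(); bot.move_linear([p[0],p[1],.40],speed=.2)
bot.move_pose([.50,-.203,.34],quat(np.radians(177)))
print(bot.read_joint_positions(),bot.read_position(),bot.read_clock())
bot.wait(.3)
im=bot.camera("wrist"); cv2.imwrite("pics/w0.png",im[:,:,::-1])
c=camera("wrist")
for t in ["crate","crate_knob"]: print(t,[(d["bbox"],round(d["confidence"],2)) for d in bot.search_frame("wrist",t)])
print("predict knob top/bar ends",proj(c,[.511,-.203,.206]),proj(c,[.511,-.148,.14]),proj(c,[.511,-.258,.14]))
E
```

```text
[-5.21256947e-01  2.59830588e-01 -7.45826418e-03  1.30338589e+00
  1.79981644e-04 -4.70022495e-01] [ 0.50025862 -0.20233007  0.34010022] 4.65
crate [([251.4, 130.8, 137.8, 88.2], 0.84), ([182.3, 0.0, 21.0, 12.8], 0.55)]
crate_knob [([250.7, 129.5, 138.6, 90.0], 0.77), ([178.6, 0.1, 24.2, 9.2], 0.7)]
predict knob top/bar ends [317.73692388 205.37245657] [367.39218394 184.1499429 ] [268.40630305 189.18282502]
```

View pics/w0.png

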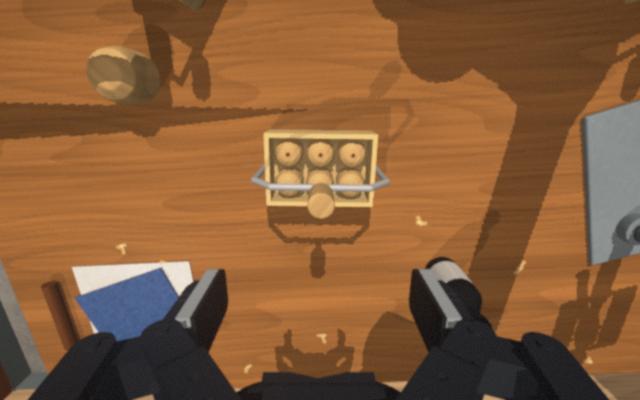

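The picture shows the target crate's knob top at about (321,204) and its bar level at row 187. That matches the prediction of (318,205), and the crate's yaw is about -3°. Next is an enlarged crop to confirm.

```bash
python3 - <<'E'
import cv2
a=cv2.imread("pics/w0.png");cv2.imwrite("pics/w1.png",cv2.resize(a[120:225,245:395],None,fx=5,fy=5,interpolation=cv2.INTER_CUBIC))
E
```

```text
(no output)
```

View pics/w1.png

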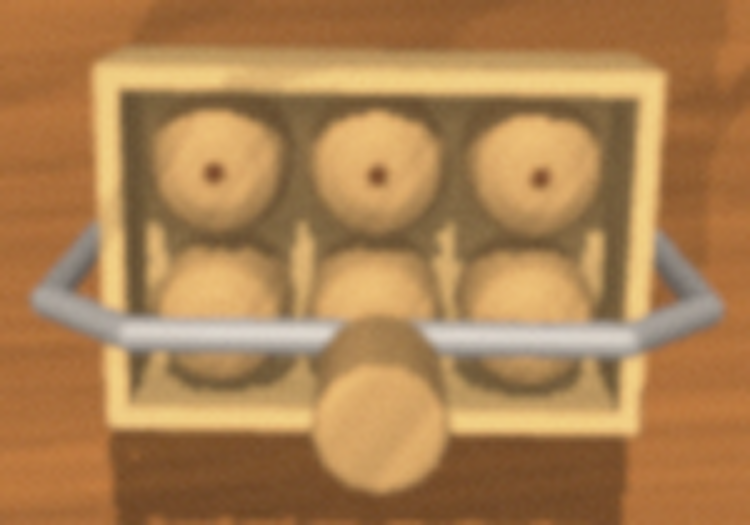

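```bash
cat >> h.py <<'E'
def ft(n=10):
    a=[]
    for _ in range(n): a.append(bot.read_ft_force()); bot.wait(.02)
    return np.mean(a,0),np.std(a,0)
E
python3 - <<'E'
from h import *
c=camera("wrist")
k=ray(c,(321,205.6),.206); a=ray(c,(269.4,186.4),.14); b=ray(c,(372.2,188.4),.14)
print(k,a,b,(a+b)/2,np.linalg.norm(a-b))
d=(b-a)[:2]; yaw=np.arctan2(-d[0],d[1]); print("crate yaw",np.degrees(yaw))
xy=(k[:2]+((a+b)/2)[:2])/2
print("grasp",xy)
assert np.hypot(*(xy-[.511,-.203]))<.012 and abs(yaw)<.15
q=quat(yaw+np.pi)
bot.move_pose([*xy,.25],q); print(bot.read_position(),ft())
bot.move_linear([*xy,.169],speed=.08)
bot.wait(.2); print("base",ft())
bot.set_gripper(0.0,50)
print(bot.read_gripper_width()*85,bot.read_finger_force(),bot.read_position(),ft(),bot.read_clock())
np.save("q.npy",[yaw,*xy])
E
```

```text
[ 0.51130819 -0.20018611  0.206     ] [ 0.50778986 -0.25672229  0.14      ] [ 0.51610294 -0.1428367   0.14      ] [ 0.5119464 -0.1997795  0.14     ] 0.11418859089206544
crate yaw -4.174898021098522
grasp [ 0.5116273  -0.19998281]
[ 0.51131722 -0.19983894  0.2501802 ] (array([0.2294203 , 0.05315884, 0.59111289]), array([0.38232831, 0.49117398, 0.38763085]))
base (array([-0.08770836,  0.19439653,  0.03898371]), array([0.38473763, 0.41565573, 0.37943434]))
24.38066633881449 49.59363877773285 [ 0.51160742 -0.20054246  0.16908339] (array([-0.67341779, -3.17274266,  0.07234579]), array([0.48935649, 0.42766393, 0.45860449])) 7.9833
```

```bash
python3 - <<'E'
from h import *
yaw,x,y=np.load("q.npy")
bot.move_linear([x,y,.20],speed=.05); bot.move_linear([x,y,.325],speed=.12)
bot.wait(.3); F,s=ft(40); print("held",F,s,bot.read_position(),bot.read_gripper_width()*85)
sy=np.radians(13.8); ux=np.array([np.cos(sy),np.sin(sy)]); H=np.array([.516,.252])
pre=H-.07*ux
bot.move_pose([*pre,.325],quat(sy+np.pi)); bot.wait(.4)
print(bot.read_position(),ft(40)[0],bot.read_clock())
for c,(x0,y0,x1,y1) in dict(top=(200,120,290,240),side=(220,80,340,200)).items():
    im=bot.camera(c); cv2.imwrite(f"pics/{c}2.png",im[:,:,::-1])
    cv2.imwrite(f"pics/{c}3.png",cv2.resize(im[y0:y1,x0:x1,::-1],None,fx=5,fy=5,interpolation=cv2.INTER_CUBIC))
    p=bot.read_position(); q=camera(c)
    for n,P in dict(knobtop=[p[0],p[1],p[2]+.037],bar=[p[0],p[1],p[2]-.029],seat=[*H,.235],tip=[*(H-.012*ux),.249],pillar=[*(H+.125*ux),.304]).items(): u=proj(q,P); print(c,n,u.round(1),((u-[x0,y0])*5).round())
E
```

```text
held [ 0.03758457  0.13496182 -8.49484455] [0.50315391 0.5494196  0.52903733] [ 0.51163305 -0.19997477  0.32502855] 24.895493291094624
[0.44824249 0.23497999 0.32498155] [-0.03665264 -0.00923778 -8.47832392] 13.5917
top knobtop [234.1 205.3] [171. 427.]
top bar [240.6 208.4] [203. 442.]
top seat [240.9 185.6] [204. 328.]
top tip [240.5 189.1] [203. 345.]
top pillar [225.4 134.1] [127.  71.]
side knobtop [263.7  96.1] [219.  81.]
side bar [266.5 115.5] [233. 177.]
side seat [286.5 122.1] [333. 210.]
side tip [283.2 120.1] [316. 200.]
side pillar [315.2  87.3] [476.  37.]
```

View pics/top3.png

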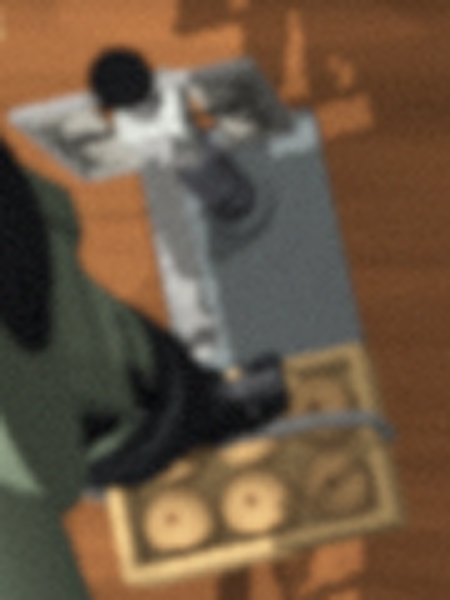

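View pics/side3.png

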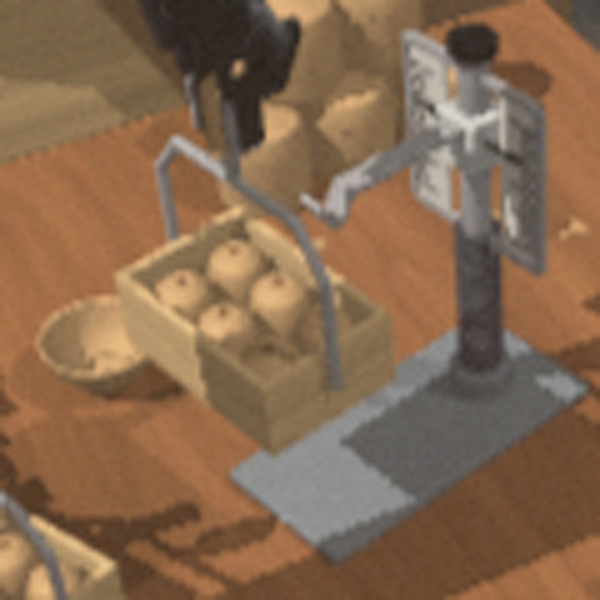

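Weight is 8.5 N, so the hook should sink about 57 mm. The crate hangs at the expected place in both pictures. The hook's notch shows at about (330,215) in the side crop, so I'll check its model against the images with an overlay.

```bash
python3 - <<'E'
from h import *
sy=np.radians(13.8); H=np.array([.516,.252])
Rz=R.from_euler('z',sy).as_matrix()
prof=[(-.0127,.014),(0,-.008),(.0118,.0125),(.04,.0125)]
rows=[]
for c,(x0,y0) in dict(top=(220,165),side=(265,100)).items():
    im=cv2.imread(f"pics/{c}0.png"); cr=cv2.resize(im[y0:y0+30,x0:x0+40],None,fx=10,fy=10,interpolation=cv2.INTER_CUBIC); ov=cr.copy(); q=camera(c)
    for yy,col in [(-.009,(0,0,255)),(.009,(0,255,0))]:
        pts=[((proj(q,Rz@[a,yy,.235+b]+[*H,0])+.5-[x0,y0])*10).astype(int) for a,b in prof]
        cv2.polylines(ov,[np.array(pts)],False,col,1)
    rows.append(np.hstack([cr,ov]))
cv2.imwrite("pics/hook.png",np.vstack(rows))
E
```

```text
(no output)
```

View pics/hook.png

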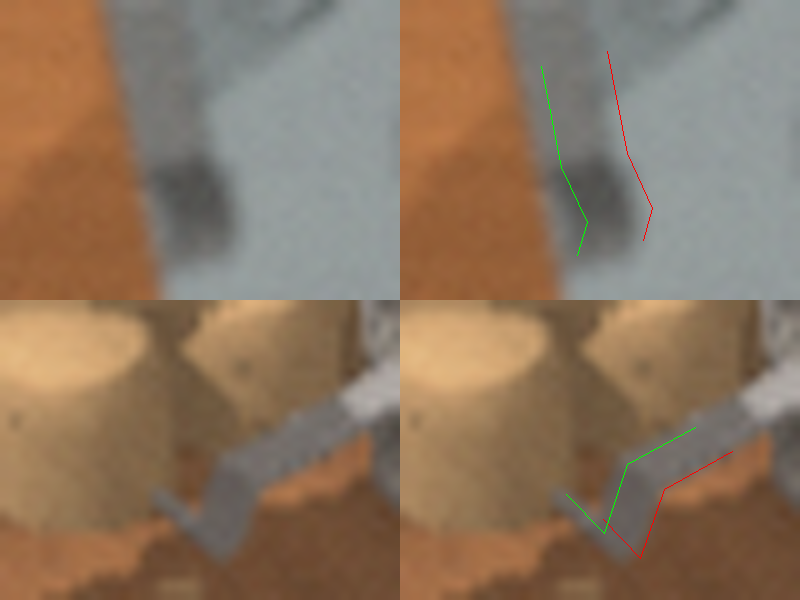

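The overlay shows the observed hook about 1.7 px left of the model in the top view and about 1.3 px left in the side view. That puts it some 4 mm towards +y, so I'll solve for the shift.

```bash
python3 - <<'E'
from h import *
P=np.array([.516,.252,.235]); A=[];b=[]
for c,s in dict(top=(-1.7,.3),side=(-1.4,.1)).items():
    q=camera(c)
    A.append(np.stack([(proj(q,P+e)-proj(q,P))/.001 for e in np.eye(3)*.001],1)); b+=s
A=np.vstack(A); print(np.linalg.lstsq(A[:,:2],b,rcond=None)[0], np.linalg.lstsq(A,b,rcond=None)[0])
E
```

```text
[-0.00194335  0.00406805] [-0.00118106  0.00560316 -0.00332479]
```

```bash
python3 - <<'E'
from h import *
H=[.5145,.2562]
bot.move_linear([*H,.325],speed=.04); bot.move_linear([*H,.288],speed=.04); bot.wait(.3)
print(bot.read_position(),bot.read_clock(),ft(20)[0]); 
o=[]
for c,(x0,y0) in dict(top=(215,155),side=(255,85)).items():
    im=bot.camera(c)[:,:,::-1].copy(); cv2.imwrite(f"pics/{c}4.png",im)
    o.append(cv2.resize(im[y0:y0+60,x0:x0+40 if 0 else x0+50],None,fx=8,fy=8,interpolation=cv2.INTER_CUBIC))
    q=camera(c);p=bot.read_position(); print(c,"bar",((proj(q,[p[0],p[1],p[2]-.029])+.5-[x0,y0])*8).round(),"seat",((proj(q,[*H,.235])+.5-[x0,y0])*8).round())
cv2.imwrite("pics/over.png",np.hstack(o))
E
```

```text
[0.51457418 0.25623318 0.28816762] 16.9583 [ 0.20956937 -0.0752398  -8.45642254]
top bar [181. 241.] seat [198. 253.]
side bar [243. 246.] seat [248. 296.]
```

View pics/over.png

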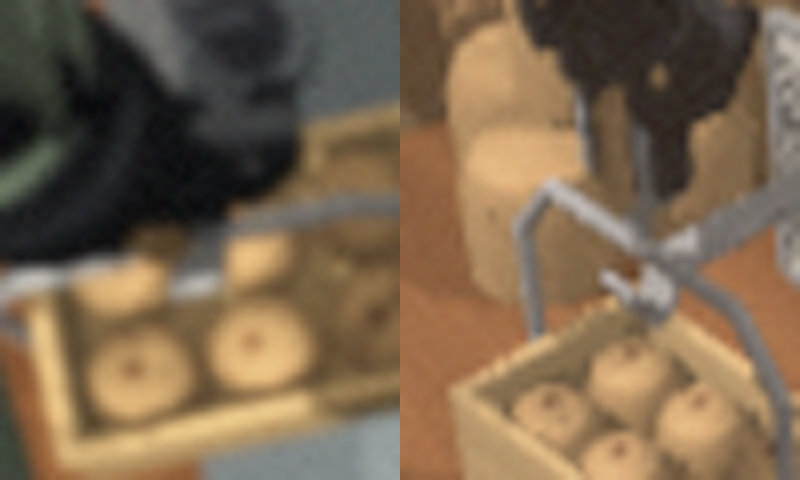

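The bar (648,250) stands straight above the notch (tip at (610,280), apex at (655,318)), and the predicted seat at (648,296) fits, so I'll lower slowly.

```bash
python3 - <<'E'
from h import *
H=[.5145,.2562]
for z in [.268,.262,.257,.252,.247]:
    bot.move_linear([*H,z],speed=.012); bot.wait(.15); print(z,bot.read_position().round(4),ft(15)[0].round(2),bot.read_moment().round(2))
    if z==.268 and ft(15)[0][2]>-7.4: print("early contact"); break
print(bot.read_clock())
E
```

```text
0.268 [0.5145 0.2562 0.2681] [-0.09  0.07 -8.39] [0.03 0.01 0.01]
0.262 [0.5146 0.2563 0.2622] [ 0.82  0.69 -7.72] [ 0.09 -0.24 -0.  ]
0.257 [0.5146 0.2562 0.2571] [ 1.29  0.45 -7.11] [ 0.14 -0.35  0.01]
0.252 [0.5146 0.2562 0.2521] [ 1.25  0.69 -6.44] [ 0.19 -0.35 -0.04]
0.247 [0.5146 0.2562 0.2471] [ 1.63  0.73 -5.6 ] [ 0.2  -0.4   0.04]
23.8083
```

The bar seats with the right slope (150 N/m), but there is a 1.7 N side force towards +x, so it is riding slightly up the tip side. I'll ease it over.

```bash
python3 - <<'E'
from h import *
sy=np.radians(13.8); ux=np.array([np.cos(sy),np.sin(sy)]); H=np.array([.5145,.2562])
for d in [.001,.002,.003]:
    bot.move_linear([*(H+d*ux),.247],speed=.005); bot.wait(.15); F=ft(20)[0]; print(d,F.round(2),"lat",(F[:2]@ux).round(2),bot.read_moment().round(2))
    if F[:2]@ux<.35: break
print(d,bot.read_clock())
E
```

```text
0.001 [ 1.61  0.17 -5.93] lat 1.6 [-0.02 -0.44 -0.04]
0.002 [-1.62 -0.74 -5.69] lat -1.75 [-0.2   0.61 -0.05]
0.002 25.475
```

```bash
python3 - <<'E'
from h import *
sy=np.radians(13.8); ux=np.array([np.cos(sy),np.sin(sy)]); p=np.array([.5145,.2562])+.0015*ux
bot.move_linear([*p,.247],speed=.005)
z=.247
for z in [.230,.216]:
    bot.move_linear([*p,z],speed=.012); bot.wait(.15); F=ft(25)[0]; print(z,F.round(2),"lat",(F[:2]@ux).round(2),bot.read_moment().round(2),bot.read_clock())
for i in range(4):
    e=.05-F[2]
    if abs(e)<.12: break
    z-=np.clip(e/150,-.006,.006); bot.move_linear([*p,z],speed=.008); bot.wait(.3); F=ft(60)[0]
    print(z,bot.read_position(),F.round(2),"lat",(F[:2]@ux).round(2),bot.read_moment().round(2),bot.read_clock())
E
```

```text
0.23 [-2.24 -1.25 -3.42] lat -2.47 [-0.28  0.5   0.01] 27.8583
0.216 [-2.44 -1.57 -1.26] lat -2.74 [-0.3   0.58  0.02] 29.7417
0.21 [0.51595916 0.25654853 0.20999189] [-2.25 -1.43 -0.22] lat -2.53 [-0.35  0.55  0.01] 31.9417
0.20820726294305833 [0.51598063 0.25655382 0.20823239] [-2.12 -1.44 -0.22] lat -2.41 [-0.31  0.48  0.05] 33.6167
0.20641521798812282 [0.51594607 0.25656911 0.2064248 ] [-2.01 -1.35  0.14] lat -2.27 [-0.36  0.47  0.  ] 35.2917
```

```bash
python3 - <<'E'
from h import *
sy=np.radians(13.8); ux=np.array([np.cos(sy),np.sin(sy)]); uy=np.array([-ux[1],ux[0]]); H=np.array([.5145,.2562])
d=.0015; z=.2064
for i in range(9):
    d-=.0003; bot.move_linear([*(H+d*ux),z],speed=.005); bot.wait(.15); F=ft(25)[0]; l=F[:2]@ux
    print(round(d,4),F.round(2),"lat",l.round(2),(F[:2]@uy).round(2),bot.read_moment().round(2),bot.read_clock())
    if l>-.5: break
E
```

```text
0.0012 [-0.84 -1.03  0.28] lat -1.06 -0.8 [-0.21  0.15 -0.04] 36.1083
0.0009 [ 1.15 -0.43  0.22] lat 1.01 -0.69 [-0.03 -0.35 -0.01] 36.925
```

```bash
python3 - <<'E'
from h import *
sy=np.radians(13.8); ux=np.array([np.cos(sy),np.sin(sy)]); H=np.array([.5145,.2562]); p=H+.00105*ux
for z in [.2074]:
    bot.move_linear([*p,z],speed=.005); bot.wait(.3); F=ft(80)[0]; print(z,F.round(2),"lat",(F[:2]@ux).round(2),bot.read_moment().round(2),bot.read_clock())
im=bot.camera("side")[:,:,::-1]; cv2.imwrite("pics/hang.png",cv2.resize(im[70:200,235:355],None,fx=4.5,fy=4.5,interpolation=cv2.INTER_CUBIC))
E
```

```text
0.2074 [ 2.4  -0.07  0.03] lat 2.32 [ 0.06 -0.66 -0.01] 38.9083
```

View pics/hang.png

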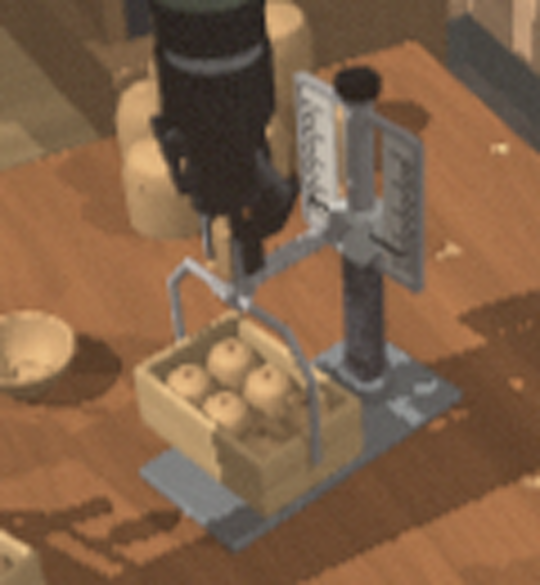

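The crate hangs level in the notch at (238,297), with the hook sunk. The vertical force is zero, so I'll trim out the lateral force and release gently.

```bash
python3 - <<'E'
from h import *
sy=np.radians(13.8); ux=np.array([np.cos(sy),np.sin(sy)]); H=np.array([.5145,.2562]); d=.00105; z=.2074
for i in range(5):
    F=ft(30)[0]; l=F[:2]@ux; print(round(d,5),F.round(2),"lat",l.round(2),bot.read_clock())
    if abs(l)<.7: break
    d+=np.clip(l/8,-.3,.3)*.001; bot.move_linear([*(H+d*ux),z],speed=.005); bot.wait(.15)
F=ft(60)[0]; print(F.round(2))
if abs(F[2]-.05)<.3 and abs(F[:2]@ux)<1.2:
    bot.set_gripper(0.0,20); print("soft",ft(30)[0].round(2))
    bot.set_gripper(.36); bot.wait(.3); print("open",ft(30)[0].round(2),bot.read_gripper_width(),bot.read_finger_force(),bot.read_clock())
E
```

```text
0.00105 [ 2.7  -0.16 -0.13] lat 2.58 39.4583
0.00135 [ 1.66 -0.09  0.  ] lat 1.59 40.3583
0.00155 [ 0.03 -0.52 -0.02] lat -0.09 41.2583
[-0.6  -0.83  0.04]
soft [-1.41 -0.94 -0.18]
open [ 0.02 -0.14  0.18] 0.36273050242503935 0.0 44.0083
```

```bash
python3 - <<'E'
from h import *
bot.set_gripper(.7); p=bot.read_position(); bot.move_linear([p[0],p[1],.30],speed=.06); bot.move_linear([p[0],p[1],.40],speed=.12); bot.wait(2)
im=bot.camera("side")[:,:,::-1]; cv2.imwrite("pics/end.png",cv2.resize(im[70:200,235:355],None,fx=4.5,fy=4.5,interpolation=cv2.INTER_CUBIC)); print(bot.read_clock())
E
```

```text
49.125
```

View pics/end.png

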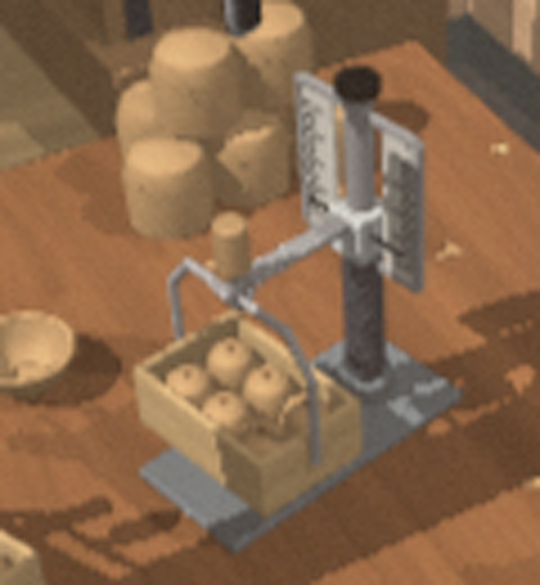

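The crate hangs free and level in the notch at (238,297), and the gripper is clear.

```bash
python3 -c "
from cell import bot
bot.wait(3); print(bot.close_job())"
```

```text
the job is handed in; nothing more can be done
None
```

The crate (about 0.87 kg) hangs level and free in the scale's notch, let go with no vertical load left on the gripper. The job was handed in at about 52 s of the 72 s allowed; no verdict came back.

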